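# Tap three push-pull caps shut on the reagent bench

## Task

Class is over: close the three reagent bottles by tapping their push-pull spouts fully down with the fingertips, lightly, one after the other: first the tall bottle with the waist, then the jug with the handle, last the small squat bottle. The square bottle without a handle is still in use, so leave its spout up. Do not lift, shift or tip any bottle, and leave the other things on the bench alone.

Things in the scene. Friction and masses are not known exactly. Their poses are not given: they have to be found in the camera images.
- waisted: Loose filled off-white plastic bottle, tall round bottle with a narrowed waist: radius 43 mm up to 85 mm high, waist radius 33 mm at 116 mm, small bulge above it, neck to 175 mm. A white screw cap (radius 24 mm, 12 mm high) sits on the neck and the push-pull spout stands out of it. Origin: centre of its underside; z is up its axis.
- waisted_top (a point): Centre of the flat top (radius 14 mm) of the spout of this bottle (waisted), on the bottle's axis; it moves with the spout. 207 mm above the table with the spout fully up, 195 mm fully down (then still 8 mm above the screw cap).
- waisted_spout (a joint): How far this spout has been pushed down, in m: 0 fully up (open), 0.012 fully down (closed, against a hard stop). It slides along the bottle's axis against about 4 N of friction and stays where it is left: a tap of 5 to 10 N closes it, 25 N is too hard. It starts between 0 and 0.002.
- jug: Loose filled off-white plastic bottle, big square jug, 115 x 115 mm, 138 mm to its flat shoulder, with a loop handle of 16 mm bar standing out to 92 mm from the axis on its own +x side between 47 and 158 mm high; neck to 170 mm. A white screw cap (radius 24 mm, 12 mm high) sits on the neck and the push-pull spout stands out of it. Origin: centre of its underside; z is up its axis.
- jug_top (a point): Centre of the flat top (radius 14 mm) of the spout of this bottle (jug), on the bottle's axis; it moves with the spout. 202 mm above the table with the spout fully up, 190 mm fully down (then still 8 mm above the screw cap).
- jug_spout (a joint): How far this spout has been pushed down, in m: 0 fully up (open), 0.012 fully down (closed, against a hard stop). It slides along the bottle's axis against about 4 N of friction and stays where it is left: a tap of 5 to 10 N closes it, 25 N is too hard. It starts between 0 and 0.002.
- squat: Loose filled off-white plastic bottle, smallest bottle: round, radius 35 mm, straight to 70 mm, neck to 94 mm. A white screw cap (radius 24 mm, 12 mm high) sits on the neck and the push-pull spout stands out of it. Origin: centre of its underside; z is up its axis.
- squat_top (a point): Centre of the flat top (radius 14 mm) of the spout of this bottle (squat), on the bottle's axis; it moves with the spout. 126 mm above the table with the spout fully up, 114 mm fully down (then still 8 mm above the screw cap).
- squat_spout (a joint): How far this spout has been pushed down, in m: 0 fully up (open), 0.012 fully down (closed, against a hard stop). It slides along the bottle's axis against about 4 N of friction and stays where it is left: a tap of 5 to 10 N closes it, 25 N is too hard. It starts between 0 and 0.002.
- square: Loose filled off-white plastic bottle, square bottle without a handle, 72 x 72 mm, 115 mm to its shoulder, neck to 145 mm. Still in use: its spout stays up. A white screw cap (radius 24 mm, 12 mm high) sits on the neck and the push-pull spout stands out of it. Origin: centre of its underside; z is up its axis.
- square_top (a point): Centre of the flat top (radius 14 mm) of the spout of this bottle (square), on the bottle's axis; it moves with the spout. 177 mm above the table with the spout fully up, 165 mm fully down (then still 8 mm above the screw cap).
- square_spout (a joint): How far this spout has been pushed down, in m: 0 fully up (open), 0.012 fully down (closed, against a hard stop). It slides along the bottle's axis against about 4 N of friction and stays where it is left: a tap of 5 to 10 N closes it, 25 N is too hard. It starts between 0 and 0.002.
- beaker: Bystander, loose: glass beaker, radius 36 mm, 95 mm high. Origin: centre of its underside.
- small_beaker: Bystander, loose: small glass beaker, radius 26 mm, 65 mm high. Origin: centre of its underside.
- tub: Bystander, loose: white plastic tub, open, radius 40 mm, 75 mm high. Origin: centre of its underside.
- amber: Bystander, loose: amber glass jar with a black lid, radius 35 mm, 130 mm high. Origin: centre of its underside.
- stopper: Bystander, loose: cork stopper, radius 18 mm, 30 mm high. Origin: centre of its underside.
- bulb: Bystander, loose: red rubber pipette bulb standing on end, radius 30 mm, 75 mm high. Origin: centre of its underside.
There are look-alikes about, which are no part of the job. Leave any black or yellow look-alike of the jug alone.

How it is judged:
By the outcome, as a careful person would: the job done as asked, in the order asked, and still so for the second after the job is handed in, with the robot touching nothing.
It also fails if it takes over 54 s, if anything falls off the work surface, if the arm or the gripper's body presses on something with over 40 N, if the wrist force passes 120 N, or if a joint passes its speed limit or range.

## Robot

A 6-joint arm with a two-finger parallel gripper is mounted at the origin on the work surface. World frame = base frame: x ahead of the robot, y to its left, z up, the work surface at z = 0. Lengths are in m, angles in rad, forces in N, time in s.
With the tool pointing down it reaches from about 0.35 to 0.85 m from the base axis. Payload 8.1 kg.
Tool frame: the origin (TCP) lies at the centre of the arm's flange, where the gripper is bolted on; the fingertips stand 173 mm ahead of it and the grasp point (between the pads) lies 155 mm ahead of it; z points along the fingers, y is the line along which they close (so a half turn about z gives the same grasp; the last joint's range is limited). The gripper opens to 85 mm and grips with 20 to 120 N. Pads are 22 mm wide; open, the fingers measure 114 mm over their backs; the gripper's body (76 mm by 85 mm) begins 54 mm behind the grasp point. The pads swing forward as they close: fully open they stand 13 mm farther back than shut.
Start: joints at [-1.34, 0.13, 1.488, -0, 1.523, -0.085], TCP at [0.186, -0.57, 0.405] pointing down, gripper open.
Joint ranges: [-2.96, 2.96], [-0.89, 2.26], [0.02, 2.5], [-1.34, 4.48], [0, 2.73], [-2.66, 2.66]. Speed limits (rad/s): [2.39, 2.39, 2.79, 3.14, 3.14, 3.14].

## Interface

Orientations are given as a 3x3 rotation matrix whose columns are the frame's x, y, z axes.
In Python, from plant import readout, grab_frame, camera_model, job_done, masks_of gives the robot as it stands. The module is installed in compiled form; this text tells all that it offers.
- The arm moves only by the tool send_rows, never from a script. Its argument "rows" is a list of rows, each an object with "offset": the shift along the tool's x, y, z as a fraction of full scale, a list of three; "rotation": the turn, a rotation vector about the tool's x, y, z as a fraction of full scale, a list of three. A call has 1 to 8 rows; each row is the pose to reach, as a shift and turn from the pose commanded when the call began, along the tool's axes at that moment; what a row does not reach only later rows make up. Full scale, the value 1, is 1000 mm for a shift and pi/2 rad for a turn. A row lasts 1/8 s, in which the tool goes at most 62.5 mm and 10.7 degrees, less where a joint would pass 70% of its speed; a pose out of reach is approached as far as the arm can. A call with a number of a shift or a turn outside -1 to 1 is refused whole. A call with a gripper value outside its range is refused whole. "claw" is the opening, from -1 (shut) to 1 (fully open), set as the call begins (left out, the last holds). The fingers move at their own pace and stop on an object; "newtons" is the grip in N (left out, the last holds). Time passes only in rows, so rows that repeat a pose let the fingers close. It gives the time, the measured TCP pose, the force, the opening and the grip force at its end, in the units of the state.
- readout.observe(): the state, without advancing time (a new reading comes with each control period).
- grab_frame(name): name is "side" or "top"; returns the picture (420x560x3 uint8, red, green, blue); there is no depth.
- camera_model(name): a dict with "fx", "fy", "cx", "cy" (pixels), "xyz" and "rotation" of the camera in the world. Camera axes: x right, y down, z forward; pixel columns grow to the right and rows downward; lengths in m; the calibration is good to about 2 mm. A picture is of the moment at which its call begins. camera_model takes no time and is no camera call.
- job_done(): hands the job in; it is judged then, once.
Trained networks look in the newest picture that a camera, given by its name, has taken for a name from the list of things; names that differ only in an ending like _2 or _b are one class to them, and where a whole thing is asked for, a point or a joint stands for the part that bears it (a point fixed in the world has none). Each returns a list of dicts, best first, with "confidence" (0 to 1); they miss things now and then, are a little off and sometimes report something else, mostly with a low value. They report only what shows in the picture. A call takes as long as a camera call. They do not tell look-alikes from the thing itself.
- masks_of(thing, camera): "region" (420x560 bool, what is visible of it) and "pixel" ([column, row] in pixels, amid what is visible of it).
The state is a dict: "time_s": time; "q": joint angles; "joint_velocities": joint speeds; "joint_torque": joint torques, N m; "position": TCP position; "orientation": TCP orientation; "wrist_force": force on the tool from outside, world axes, zero at the start; "ft_torque": the same for the moment, N m; "width": finger opening in m; "grasp_force": force on a finger pad.
Only numpy, scipy, OpenCV 4.12 (cv2) and the standard library are available. Lean on these libraries where they do the work, as an engineer would, in place of code of your own. Each camera call takes 0.05 s, during which the arm holds its last target. There are 200 camera calls.

## Working session

There is one attempt and no reset: what is moved stays moved. The work goes in short steps, Python scripts to look and compute and a tool call to move; the robot and the scene stay as the last step left them, time stands still between calls to the robot, and variables do not carry over. Pictures are saved under pics/ and viewed, at most 10 in all, crops included, and the job is handed in when it is done.

Besides the shell and the picture viewer there is one more tool, called after "Call:" by a JSON object that holds its "fn" and its "kwargs", one argument or row to a line. send_rows: Moves the arm, as the interface text tells. Its arguments: {"type":"object","properties":{"rows":{"type":"array"},"claw":{"type":"number"},"newtons":{"type":"number"}},"required":["rows"]}

```bash
mkdir -p pics; python3 - <<'E'
from plant import *
import cv2,numpy as np
for n in("side","top"):
    f=grab_frame(n); cv2.imwrite(f"pics/{n}0.png",f[:,:,::-1])
    c=camera_model(n); print(n,c)
    for t in("waisted","jug","squat","square","waisted_top","jug_top","squat_top","square_top"):
        print(t,[(np.round(m["pixel"]).tolist(),round(m["confidence"],2),int(m["region"].sum())) for m in masks_of(t,n)])
s=readout.observe();print(s)
E
```

```text
side {'fx': 408.004291689245, 'fy': 408.004291689245, 'cx': 271.3351267526745, 'cy': 211.11340704725558, 'xyz': array([0.07685554, 0.43911834, 0.89103293]), 'rotation': array([[-0.75274242, -0.51577376,  0.40909202],
       [-0.65828131,  0.58342328, -0.47569212],
       [ 0.0066757 , -0.62737127, -0.77869168]])}
waisted [([240.0, 244.0], 0.77, 1919)]
jug [([269.0, 406.0], 0.82, 1835), ([125.0, 295.0], 0.77, 4686), ([175.0, 362.0], 0.69, 5426), ([243.0, 190.0], 0.45, 828)]
squat [([244.0, 190.0], 0.71, 881)]
square [([353.0, 159.0], 0.76, 1380)]
waisted_top [([270.0, 136.0], 0.44, 724)]
jug_top [([108.0, 266.0], 0.55, 163), ([168.0, 338.0], 0.51, 202), ([266.0, 416.0], 0.43, 172)]
squat_top [([240.0, 171.0], 0.47, 76)]
square_top [([357.0, 133.0], 0.52, 89)]
top {'fx': 517.5825980209945, 'fy': 517.5825980209945, 'cx': 268.8452683077294, 'cy': 213.05827733400864, 'xyz': array([ 0.29456382, -0.01511005,  1.52913824]), 'rotation': array([[ 1.81217972e-02, -9.92171986e-01,  1.23557072e-01],
       [-9.99834937e-01, -1.81440325e-02,  9.45354450e-04],
       [ 1.30386933e-03, -1.23553809e-
[... 616 characters left out ...]
0, -8.53969064e-02]), 'joint_velocities': array([ 0.00084695, -0.00047875, -0.00210529, -0.00019923,  0.00056431,
       -0.00012587]), 'joint_torque': array([-3.41117129e-04, -5.69310057e+01, -5.00878751e+01,  5.94583821e-05,
        8.63165715e-04, -1.25477431e-06]), 'position': array([ 0.18635875, -0.57032627,  0.40471945]), 'orientation': array([[ 9.50553351e-01,  3.10561311e-01,  1.39990883e-06],
       [ 3.10561310e-01, -9.50553350e-01, -3.40660362e-05],
       [-9.24890481e-06,  3.28163424e-05, -9.99999999e-01]]), 'wrist_force': array([ 0.70668433,  0.08279167, -0.95581557]), 'ft_torque': array([ 0.00714899, -0.00315357,  0.0187895 ]), 'grasp_force': 0.0, 'width': 0.08526852956157152}
```

View pics/side0.png

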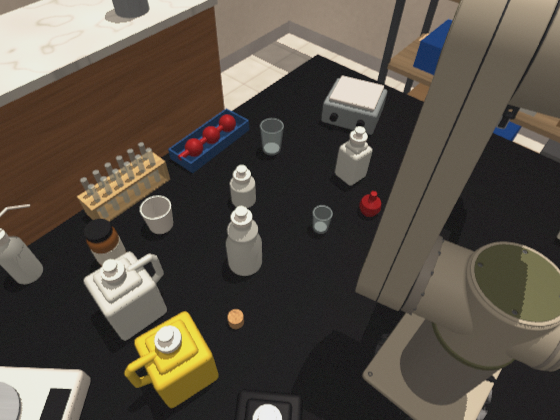

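View pics/top0.png

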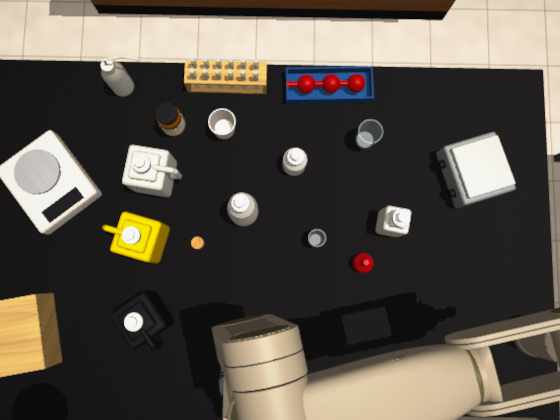

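```bash
cat > h.py <<'E'
from plant import *
import cv2,numpy as np
H=dict(waisted=.206,jug=.201,squat=.125,square=.176)
def proj(c,P):
    q=(np.atleast_2d(P)-c["xyz"])@c["rotation"]; return q[:,:2]/q[:,2:]*[c["fx"],c["fy"]]+[c["cx"],c["cy"]]
def back(c,uv,z):
    d=c["rotation"]@[(uv[0]-c["cx"])/c["fx"],(uv[1]-c["cy"])/c["fy"],1]
    return (c["xyz"]+d*(z-c["xyz"][2])/d[2])[:2]
def disc(x,y,z,r):
    a=np.linspace(0,2*np.pi,40); return np.c_[x+r*np.cos(a),y+r*np.sin(a),0*a+z]
E
python3 - <<'E'
from h import *
px=dict(side=dict(waisted=(241,213),jug=(108,266),squat=(240,171),square=(357,133)),top=dict(waisted=(240,200),jug=(137,159),squat=(297,157),square=(403,217)))
tiles=[]
est={}
for n in("side","top"):
    f=grab_frame(n); c=camera_model(n)
    for t in H:
        ms=[m for m in masks_of(t+"_top",n) if np.hypot(*(np.array(m["pixel"])-px[n][t]))<12]
        if not ms: print(n,t,"none"); continue
        r=ms[0]["region"]; v,u=np.nonzero(r); cen=np.array([u.mean(),v.mean()])
        xy=back(c,cen,H[t]-.008)
        for _ in range(4):
            h=cv2.convexHull(proj(c,np.r_[disc(*xy,H[t],.014),disc(*xy,H[t]-.019,.010)]).astype(np.float32))
            m=cv2.moments(h); hc=np.array([m["m10"],m["m01"]])/m["m00"]
            xy=xy+back(c,cen,H[t])-back(c,hc,H[t])
        print(n,t,xy.round(4),ms[0]["confidence"].__round__(2),r.sum(),cv2.contourArea(h))
        est.setdefault(t,[]).append(xy)
for t in est:
    xy=np.mean(est[t],0)
    for n in("side","top"):
        f=grab_frame(n); c=camera_model(n)
        u,v=proj(c,[*xy,H[t]])[0].astype(int); k=7
        s=f[v-20:v+20,u-14-6:u+20]
        s=cv2.resize(s,None,fx=k,fy=k,interpolation=cv2.INTER_CUBIC)[:,:,::-1].copy()
        for z,r,col in((H[t],.014,(0,0,255)),(H[t]-.019,.024,(0,160,0))):
            p=((proj(c,disc(*xy,z,r))-[u-20,v-20]+.5)*k).astype(np.int32); cv2.polylines(s,[p],True,col,1)
        tiles.append(cv2.resize(s,(200,200)))
cv2.imwrite("pics/ov.png",np.vstack([np.hstack(tiles[0::2]),np.hstack(tiles[1::2])]))
E
```

```text
side waisted [0.4885 0.0622] 0.45 114 139.1011030060472
side jug [0.5886 0.3293] 0.52 163 182.22431394341402
side squat [ 0.6342 -0.0858] 0.57 80 94.26970007561613
side square none
top waisted [0.4872 0.0631] 0.62 82 90.95224116474856
top jug [0.5891 0.3288] 0.57 97 92.14564926957246
top squat none
top square [ 0.4595 -0.3664] 0.42 85 89.77703146962449
```

View pics/ov.png

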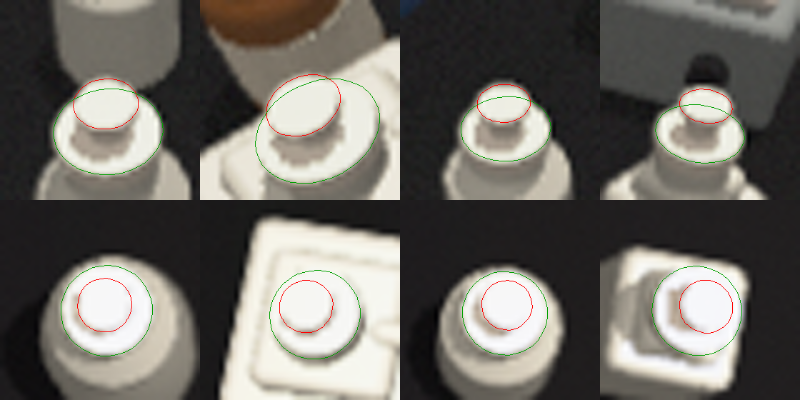

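Call:
{"fn": "send_rows", "kwargs": {
  "rows": [
    {"offset": [0.03,-0.03,-0.015],"rotation": [0,0,0]},
    {"offset": [0.07,-0.07,-0.015],"rotation": [0,0,0]},
    {"offset": [0.11,-0.11,-0.015],"rotation": [0,0,0]},
    {"offset": [0.15,-0.15,-0.015],"rotation": [0,0,0]},
    {"offset": [0.19,-0.19,-0.015],"rotation": [0,0,0]},
    {"offset": [0.23,-0.23,-0.015],"rotation": [0,0,0]},
    {"offset": [0.27,-0.27,-0.015],"rotation": [0,0,0]},
    {"offset": [0.31,-0.31,-0.015],"rotation": [0,0,0]}
  ],
  "claw": -1,
  "newtons": 40
}}

```text
time_s: 2.8
position: [0.3852, -0.1777, 0.42]
orientation: [[0.951, 0.31, 0.001], [0.31, -0.951, -0.001], [0.001, 0.001, -1.0]]
wrist_force: [0.9, -0.5, 0.4]
width: -0.0
grasp_force: 0.0
```

Call:
{"fn": "send_rows", "kwargs": {
  "rows": [
    {"offset": [0.035,-0.04,0],"rotation": [0,0,0]},
    {"offset": [0.07,-0.08,0],"rotation": [0,0,0]},
    {"offset": [0.105,-0.12,0],"rotation": [0,0,0]},
    {"offset": [0.14,-0.16,0],"rotation": [0,0,0]},
    {"offset": [0.165,-0.188,0],"rotation": [0,0,0]},
    {"offset": [0.173,-0.198,0.01],"rotation": [0,0,0]},
    {"offset": [0.173,-0.198,0.02],"rotation": [0,0,0]},
    {"offset": [0.173,-0.198,0.02],"rotation": [0,0,0]}
  ]
}}

```text
time_s: 3.8
position: [0.487, 0.0616, 0.3981]
orientation: [[0.951, 0.31, -0.003], [0.31, -0.951, -0.0], [-0.003, -0.0, -1.0]]
wrist_force: [0.0, -0.3, 0.5]
width: 0.0001
grasp_force: 0.0
```

```bash
python3 - <<'E'
from h import *
s=readout.observe();print(s["time_s"],s["position"],s["wrist_force"]);R=s["orientation"];print(R.round(4))
tip=s["position"]+R@[0,0,.173]
print("tip",tip,"tool delta",R.T@(np.array([.488,.0627,.207])-tip))
T=[]
for n in("side","top"):
    f=grab_frame(n); c=camera_model(n); u,v=proj(c,tip)[0].astype(int)
    s=f[max(v-40,0):v+40,u-40:u+40]; T.append(cv2.resize(s,(400,400),interpolation=cv2.INTER_CUBIC)[:,:,::-1])
cv2.imwrite("pics/a.png",np.hstack(T))
E
```

```text
3.8 [0.48704602 0.06155381 0.39807103] [ 0.02191299 -0.25481185  0.47830073]
[[ 9.508e-01  3.097e-01 -2.900e-03]
 [ 3.097e-01 -9.508e-01 -5.000e-04]
 [-2.900e-03 -4.000e-04 -1.000e+00]]
tip [0.48655251 0.06146758 0.22507175] tool delta [ 0.00180979 -0.00071618  0.01806693]
```

View pics/a.png

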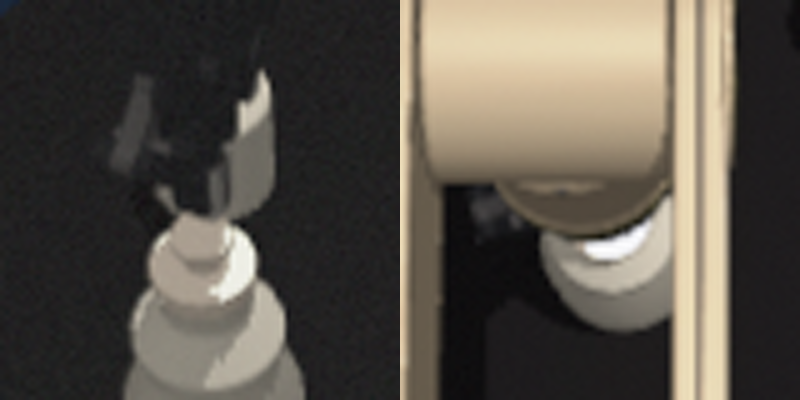

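Call:
{"fn": "send_rows", "kwargs": {
  "rows": [
    {"offset": [0,0,0.004],"rotation": [0,0,0]},
    {"offset": [0,0,0.008],"rotation": [0,0,0]},
    {"offset": [0,0,0.011],"rotation": [0,0,0]},
    {"offset": [0,0,0.013],"rotation": [0,0,0]},
    {"offset": [0,0,0.014],"rotation": [0,0,0]},
    {"offset": [0,0,0.015],"rotation": [0,0,0]},
    {"offset": [0,0,0.015],"rotation": [0,0,0]}
  ]
}}

```text
time_s: 4.78
position: [0.4877, 0.0626, 0.3847]
orientation: [[0.951, 0.311, -0.0], [0.311, -0.951, -0.0], [-0.0, -0.0, -1.0]]
wrist_force: [-0.4, 0.0, -0.1]
width: -0.0003
grasp_force: 0.0
```

Call:
{"fn": "send_rows", "kwargs": {
  "rows": [
    {"offset": [0,0,0.002],"rotation": [0,0,0]},
    {"offset": [0,0,0.004],"rotation": [0,0,0]},
    {"offset": [0,0,0.006],"rotation": [0,0,0]},
    {"offset": [0,0,0.008],"rotation": [0,0,0]},
    {"offset": [0,0,0.01],"rotation": [0,0,0]},
    {"offset": [0,0,0.01],"rotation": [0,0,0]}
  ]
}}

```text
time_s: 5.52
position: [0.4877, 0.0626, 0.3746]
orientation: [[0.951, 0.311, 0.0], [0.311, -0.951, 0.0], [0.0, -0.0, -1.0]]
wrist_force: [-0.5, 0.0, 2.2]
width: -0.0001
grasp_force: 0.9
```

Call:
{"fn": "send_rows", "kwargs": {
  "rows": [
    {"offset": [0,0,0.001],"rotation": [0,0,0]},
    {"offset": [0,0,0.002],"rotation": [0,0,0]},
    {"offset": [0,0,0.003],"rotation": [0,0,0]},
    {"offset": [0,0,0.004],"rotation": [0,0,0]}
  ]
}}

```text
time_s: 6.02
position: [0.4877, 0.0626, 0.3707]
orientation: [[0.951, 0.311, 0.0], [0.311, -0.951, 0.0], [0.0, 0.0, -1.0]]
wrist_force: [-0.9, 0.2, 3.8]
width: 0.0002
grasp_force: 2.0
```

Sliding at about 4 N, as expected; the stop should be near TCP z 0.368.

Call:
{"fn": "send_rows", "kwargs": {
  "rows": [
    {"offset": [0,0,0.001],"rotation": [0,0,0]},
    {"offset": [0,0,0.002],"rotation": [0,0,0]},
    {"offset": [0,0,0.002],"rotation": [0,0,0]}
  ]
}}

```text
time_s: 6.4
position: [0.4877, 0.0625, 0.3685]
orientation: [[0.951, 0.311, -0.0], [0.311, -0.951, 0.0], [-0.0, -0.0, -1.0]]
wrist_force: [-0.3, -1.1, 1.7]
width: -0.0001
grasp_force: 1.1
```

Call:
{"fn": "send_rows", "kwargs": {
  "rows": [
    {"offset": [0,0,0.0004],"rotation": [0,0,0]},
    {"offset": [0,0,0.0004],"rotation": [0,0,0]}
  ]
}}

```text
time_s: 6.65
position: [0.4877, 0.0626, 0.3685]
orientation: [[0.951, 0.311, 0.0], [0.311, -0.951, -0.0], [0.0, 0.0, -1.0]]
wrist_force: [-0.8, 0.2, 3.8]
width: 0.0001
grasp_force: 2.3
```

Call:
{"fn": "send_rows", "kwargs": {
  "rows": [
    {"offset": [0,0,0.0004],"rotation": [0,0,0]},
    {"offset": [0,0,0.0004],"rotation": [0,0,0]}
  ]
}}

```text
time_s: 6.9
position: [0.4878, 0.0626, 0.3684]
orientation: [[0.951, 0.311, 0.001], [0.311, -0.951, -0.0], [0.0, 0.0, -1.0]]
wrist_force: [-3.3, 1.0, 7.0]
width: 0.0003
grasp_force: 3.5
```

Call:
{"fn": "send_rows", "kwargs": {
  "rows": [
    {"offset": [0,0,0.0003],"rotation": [0,0,0]},
    {"offset": [0,0,0.0003],"rotation": [0,0,0]}
  ]
}}

```text
time_s: 7.15
position: [0.4878, 0.0626, 0.3684]
orientation: [[0.951, 0.311, 0.001], [0.311, -0.951, -0.0], [0.001, 0.0, -1.0]]
wrist_force: [-2.0, -0.3, 8.3]
width: -0.0003
grasp_force: 4.3
```

Call:
{"fn": "send_rows", "kwargs": {
  "rows": [
    {"offset": [0,0,-0.015],"rotation": [0,0,0]},
    {"offset": [0,0,-0.045],"rotation": [0,0,0]},
    {"offset": [0.03,-0.037,-0.045],"rotation": [0,0,0]},
    {"offset": [0.065,-0.08,-0.045],"rotation": [0,0,0]},
    {"offset": [0.1,-0.124,-0.045],"rotation": [0,0,0]},
    {"offset": [0.135,-0.168,-0.045],"rotation": [0,0,0]},
    {"offset": [0.165,-0.205,-0.045],"rotation": [0,0,0]},
    {"offset": [0.179,-0.222,-0.045],"rotation": [0,0,0]}
  ]
}}

```text
time_s: 8.15
position: [0.5891, 0.3317, 0.4122]
orientation: [[0.95, 0.312, -0.001], [0.312, -0.95, 0.0], [-0.001, -0.0, -1.0]]
wrist_force: [0.3, -0.3, 0.4]
width: -0.0001
grasp_force: 0.0
```

Call:
{"fn": "send_rows", "kwargs": {
  "rows": [
    {"offset": [0,0,0],"rotation": [0,0,0]},
    {"offset": [0,0,0.01],"rotation": [0,0,0]},
    {"offset": [0,0,0.02],"rotation": [0,0,0]},
    {"offset": [0,0,0.025],"rotation": [0,0,0]},
    {"offset": [0,0,0.028],"rotation": [0,0,0]},
    {"offset": [0,0,0.028],"rotation": [0,0,0]}
  ]
}}

```text
time_s: 8.9
position: [0.5889, 0.329, 0.3845]
orientation: [[0.951, 0.31, -0.0], [0.31, -0.951, -0.0], [-0.0, 0.0, -1.0]]
wrist_force: [0.3, 0.0, 0.3]
width: 0.0002
grasp_force: 0.0
```

```bash
python3 - <<'E'
from h import *
s=readout.observe();R=s["orientation"];tip=s["position"]+R@[0,0,.1734]
print(s["time_s"],s["wrist_force"],"tip",tip,"tool delta",R.T@(np.array([.589,.329,.202])-tip))
f=grab_frame("side"); cv2.imwrite("pics/b.png",f[120:400,20:400,::-1].repeat(2,0).repeat(2,1))
E
```

```text
8.9 [0.30749773 0.02033968 0.28349453] tip [0.58886437 0.3289423  0.21109696] tool delta [ 1.48390189e-04 -1.29969602e-05  9.09693910e-03]
```

View pics/b.png

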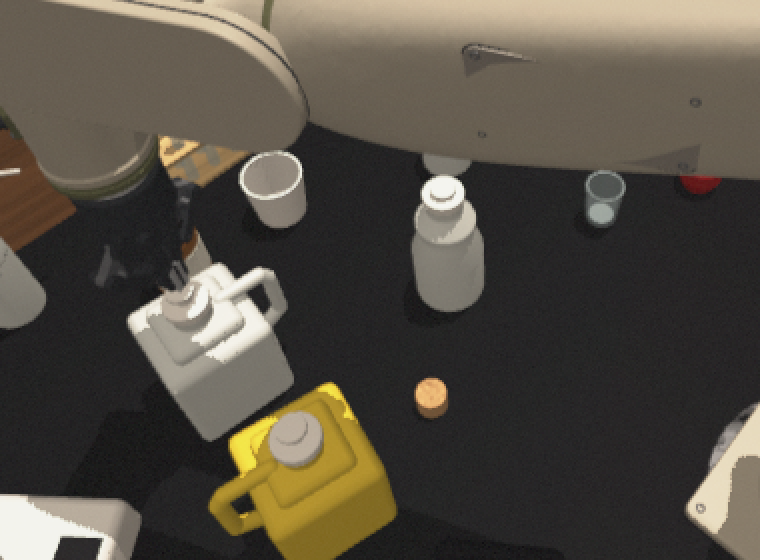

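Call:
{"fn": "send_rows", "kwargs": {
  "rows": [
    {"offset": [0,0,0.003],"rotation": [0,0,0]},
    {"offset": [0,0,0.006],"rotation": [0,0,0]},
    {"offset": [0,0,0.009],"rotation": [0,0,0]},
    {"offset": [0,0,0.012],"rotation": [0,0,0]},
    {"offset": [0,0,0.015],"rotation": [0,0,0]},
    {"offset": [0,0,0.017],"rotation": [0,0,0]},
    {"offset": [0,0,0.018],"rotation": [0,0,0]},
    {"offset": [0,0,0.018],"rotation": [0,0,0]}
  ]
}}

```text
time_s: 9.95
position: [0.5889, 0.3292, 0.3665]
orientation: [[0.951, 0.311, -0.0], [0.311, -0.951, 0.0], [-0.0, -0.0, -1.0]]
wrist_force: [-0.6, -0.4, 2.9]
width: 0.0002
grasp_force: 1.3
```

Call:
{"fn": "send_rows", "kwargs": {
  "rows": [
    {"offset": [0,0,0.001],"rotation": [0,0,0]},
    {"offset": [0,0,0.002],"rotation": [0,0,0]},
    {"offset": [0,0,0.003],"rotation": [0,0,0]},
    {"offset": [0,0,0.003],"rotation": [0,0,0]}
  ]
}}

```text
time_s: 10.45
position: [0.5889, 0.3292, 0.3635]
orientation: [[0.951, 0.311, 0.0], [0.311, -0.951, 0.0], [0.0, -0.0, -1.0]]
wrist_force: [-1.0, 0.8, 2.7]
width: 0.0001
grasp_force: 1.6
```

Call:
{"fn": "send_rows", "kwargs": {
  "rows": [
    {"offset": [0,0,0.0004],"rotation": [0,0,0]},
    {"offset": [0,0,0.0004],"rotation": [0,0,0]}
  ]
}}

```text
time_s: 10.7
position: [0.5889, 0.3292, 0.3635]
orientation: [[0.951, 0.311, 0.0], [0.311, -0.951, 0.0], [0.0, -0.0, -1.0]]
wrist_force: [-1.8, -0.9, 6.0]
width: 0.0
grasp_force: 2.5
```

Call:
{"fn": "send_rows", "kwargs": {
  "rows": [
    {"offset": [0,0,0.0004],"rotation": [0,0,0]},
    {"offset": [0,0,0.0004],"rotation": [0,0,0]}
  ]
}}

```text
time_s: 10.95
position: [0.5889, 0.3292, 0.3635]
orientation: [[0.951, 0.311, 0.0], [0.311, -0.951, 0.0], [0.001, -0.0, -1.0]]
wrist_force: [-3.3, -1.7, 7.3]
width: 0.0001
grasp_force: 3.5
```

Call:
{"fn": "send_rows", "kwargs": {
  "rows": [
    {"offset": [0,0,-0.015],"rotation": [0,0,0]},
    {"offset": [0,0,-0.045],"rotation": [0,0,0]},
    {"offset": [-0.01,0.05,-0.045],"rotation": [0,0,0]},
    {"offset": [-0.021,0.1,-0.045],"rotation": [0,0,0]},
    {"offset": [-0.032,0.15,-0.045],"rotation": [0,0,0]},
    {"offset": [-0.042,0.2,-0.045],"rotation": [0,0,0]},
    {"offset": [-0.053,0.25,-0.045],"rotation": [0,0,0]},
    {"offset": [-0.063,0.3,-0.045],"rotation": [0,0,0]}
  ]
}}

```text
time_s: 11.95
position: [0.6223, 0.0227, 0.4086]
orientation: [[0.951, 0.311, 0.001], [0.311, -0.951, -0.0], [0.001, 0.0, -1.0]]
wrist_force: [1.5, 0.1, -0.0]
width: -0.0001
grasp_force: 0.0
```

Call:
{"fn": "send_rows", "kwargs": {
  "rows": [
    {"offset": [-0.01,0.045,0],"rotation": [0,0,0]},
    {"offset": [-0.018,0.085,0],"rotation": [0,0,0]},
    {"offset": [-0.023,0.109,0],"rotation": [0,0,0]},
    {"offset": [-0.023,0.109,0.02],"rotation": [0,0,0]},
    {"offset": [-0.023,0.109,0.04],"rotation": [0,0,0]},
    {"offset": [-0.023,0.109,0.06],"rotation": [0,0,0]},
    {"offset": [-0.023,0.109,0.07],"rotation": [0,0,0]},
    {"offset": [-0.023,0.109,0.07],"rotation": [0,0,0]}
  ]
}}

```text
time_s: 12.95
position: [0.6338, -0.0856, 0.3363]
orientation: [[0.95, 0.311, -0.002], [0.311, -0.95, 0.001], [-0.002, -0.001, -1.0]]
wrist_force: [0.2, -0.8, -0.0]
width: 0.0001
grasp_force: 0.0
```

```bash
python3 - <<'E'
from h import *
s=readout.observe();R=s["orientation"];tip=s["position"]+R@[0,0,.1734]
print(s["time_s"],s["wrist_force"],"tip",tip,"tool delta",R.T@(np.array([.6342,-.0858,.114])-tip))
f=grab_frame("side"); cv2.imwrite("pics/c.png",f[60:340,40:420,::-1].repeat(2,0).repeat(2,1))
E
```

```text
12.95 [ 0.20954965 -0.81386321 -0.00572249] tip [ 0.63345335 -0.08553032  0.16291555] tool delta [0.0007228  0.00054642 0.0489136 ]
```

View pics/c.png

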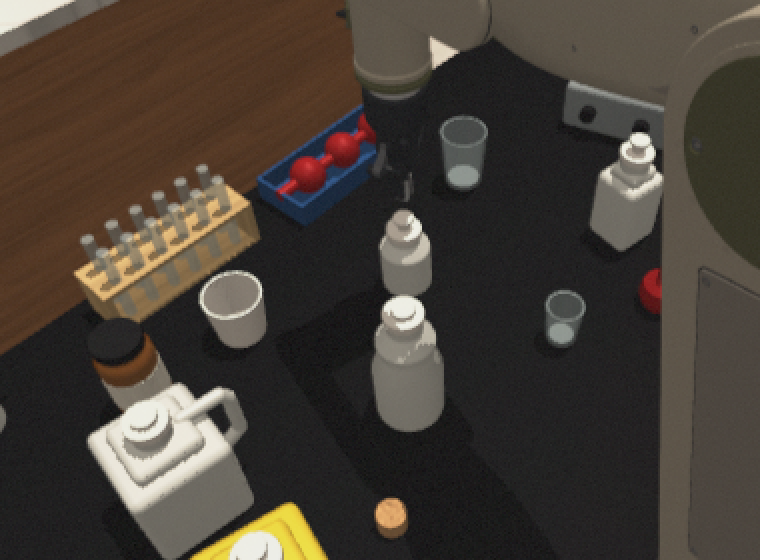

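Call:
{"fn": "send_rows", "kwargs": {
  "rows": [
    {"offset": [0,0,0.01],"rotation": [0,0,0]},
    {"offset": [0,0,0.02],"rotation": [0,0,0]},
    {"offset": [0,0,0.025],"rotation": [0,0,0]},
    {"offset": [0,0,0.028],"rotation": [0,0,0]},
    {"offset": [0,0,0.028],"rotation": [0,0,0]}
  ]
}}

```text
time_s: 13.62
position: [0.6341, -0.0863, 0.3096]
orientation: [[0.951, 0.31, -0.0], [0.31, -0.951, 0.0], [-0.0, -0.0, -1.0]]
wrist_force: [-0.4, 0.4, 0.2]
width: 0.0005
grasp_force: 0.0
```

Stop expected at 0.2874, 22 mm below.

Call:
{"fn": "send_rows", "kwargs": {
  "rows": [
    {"offset": [0,0,0.003],"rotation": [0,0,0]},
    {"offset": [0,0,0.006],"rotation": [0,0,0]},
    {"offset": [0,0,0.009],"rotation": [0,0,0]},
    {"offset": [0,0,0.012],"rotation": [0,0,0]},
    {"offset": [0,0,0.015],"rotation": [0,0,0]},
    {"offset": [0,0,0.017],"rotation": [0,0,0]},
    {"offset": [0,0,0.019],"rotation": [0,0,0]},
    {"offset": [0,0,0.019],"rotation": [0,0,0]}
  ]
}}

```text
time_s: 14.62
position: [0.6342, -0.0863, 0.2906]
orientation: [[0.951, 0.311, -0.0], [0.311, -0.951, -0.0], [-0.0, -0.0, -1.0]]
wrist_force: [0.3, -0.7, 2.1]
width: -0.0002
grasp_force: 0.8
```

Call:
{"fn": "send_rows", "kwargs": {
  "rows": [
    {"offset": [0,0,0.001],"rotation": [0,0,0]},
    {"offset": [0,0,0.002],"rotation": [0,0,0]},
    {"offset": [0,0,0.003],"rotation": [0,0,0]},
    {"offset": [0,0,0.003],"rotation": [0,0,0]}
  ]
}}

```text
time_s: 15.12
position: [0.6342, -0.0863, 0.2877]
orientation: [[0.951, 0.311, 0.0], [0.311, -0.951, 0.0], [0.0, -0.0, -1.0]]
wrist_force: [-0.1, -1.0, 3.0]
width: 0.0001
grasp_force: 1.3
```

Call:
{"fn": "send_rows", "kwargs": {
  "rows": [
    {"offset": [0,0,0.0004],"rotation": [0,0,0]},
    {"offset": [0,0,0.0004],"rotation": [0,0,0]}
  ]
}}

```text
time_s: 15.38
position: [0.6342, -0.0863, 0.2875]
orientation: [[0.951, 0.311, 0.0], [0.311, -0.951, 0.0], [0.0, 0.0, -1.0]]
wrist_force: [-1.6, 0.8, 4.4]
width: -0.0001
grasp_force: 2.1
```

Call:
{"fn": "send_rows", "kwargs": {
  "rows": [
    {"offset": [0,0,0.0004],"rotation": [0,0,0]},
    {"offset": [0,0,0.0004],"rotation": [0,0,0]}
  ]
}}

```text
time_s: 15.62
position: [0.6343, -0.0863, 0.2875]
orientation: [[0.951, 0.311, 0.0], [0.311, -0.951, -0.0], [0.0, 0.0, -1.0]]
wrist_force: [-2.3, -0.7, 5.9]
width: -0.0001
grasp_force: 3.2
```

Call:
{"fn": "send_rows", "kwargs": {
  "rows": [
    {"offset": [0,0,0.0002],"rotation": [0,0,0]},
    {"offset": [0,0,0.0002],"rotation": [0,0,0]}
  ]
}}

```text
time_s: 15.88
position: [0.6343, -0.0863, 0.2875]
orientation: [[0.951, 0.311, 0.001], [0.311, -0.951, -0.0], [0.001, 0.0, -1.0]]
wrist_force: [-2.7, 0.7, 7.3]
width: -0.0003
grasp_force: 3.7
```

Stalled on the stop. Retreat straight up and check.

Call:
{"fn": "send_rows", "kwargs": {
  "rows": [
    {"offset": [0,0,-0.02],"rotation": [0,0,0]},
    {"offset": [0,0,-0.06],"rotation": [0,0,0]},
    {"offset": [0,0,-0.11],"rotation": [0,0,0]},
    {"offset": [0,0,-0.15],"rotation": [0,0,0]},
    {"offset": [-0.04,0,-0.15],"rotation": [0,0,0]},
    {"offset": [-0.08,0,-0.15],"rotation": [0,0,0]},
    {"offset": [-0.08,0,-0.15],"rotation": [0,0,0]}
  ]
}}

```text
time_s: 16.75
position: [0.5563, -0.1118, 0.4376]
orientation: [[0.951, 0.309, -0.0], [0.309, -0.951, -0.0], [-0.0, 0.0, -1.0]]
wrist_force: [0.9, -0.1, 0.6]
width: 0.0
grasp_force: 0.0
```

```bash
python3 - <<'E'
from h import *
s=readout.observe();print(s["time_s"],s["wrist_force"])
P=dict(waisted=(.488,.0627),jug=(.589,.329),squat=(.634,-.086),square=(.4595,-.3664))
T=[]
f=grab_frame("side"); c=camera_model("side")
for t in P:
    d=.012 if t!="square" else 0
    z=H[t]+.001-d
    u,v=proj(c,[*P[t],z])[0].astype(int)
    s=cv2.resize(f[v-20:v+20,u-20:u+20],(200,200),interpolation=cv2.INTER_CUBIC)[:,:,::-1].copy()
    for zz,r,col in((z,.014,(0,0,255)),(H[t]-.019,.024,(0,160,0))):
        cv2.polylines(s,[((proj(c,disc(*P[t],zz,r))-[u-20,v-20]+.5)*5).astype(np.int32)],True,col,1)
    T.append(s)
cv2.imwrite("pics/d.png",np.vstack([np.hstack(T),cv2.resize(f,(800,400))[:,:,::-1]]))
E
```

```text
16.75 [ 0.86000972 -0.06645471  0.61515279]
```

View pics/d.png

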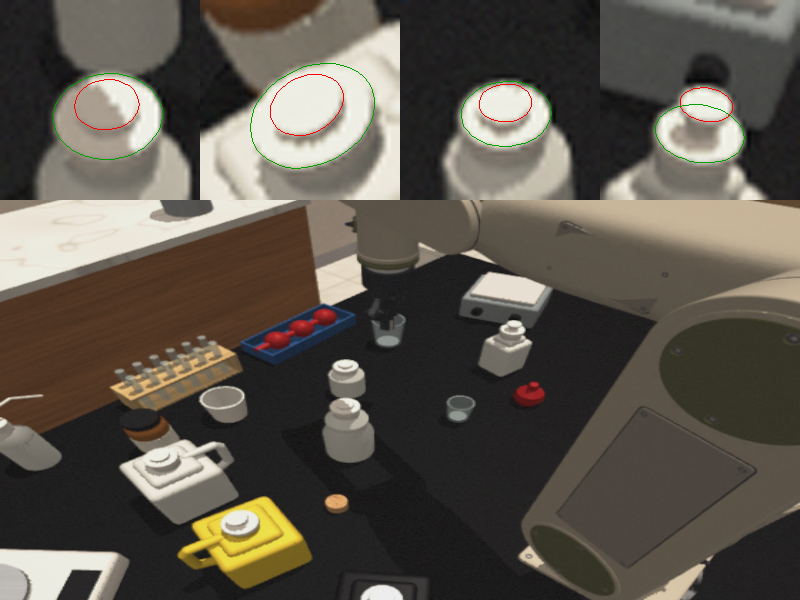

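The picture shows the three spouts matching the closed outlines, with the bottles in place. The square bottle's spout is still up.

```bash
python3 -c "
from plant import *
print(job_done())"
```

```text
the job is handed in; nothing more can be done
None
```

The job is handed in: the waisted bottle, then the white jug, then the squat bottle were tapped fully down with about 7–8 N each. In the last picture none of the bottles looks moved and the square bottle's spout is still up.

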